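Latch down the lid of the large storage tub

TASK

The lid of the larger steel storage tub stands a little proud: latch it. Push the claw of its toggle latch in so that it hooks under the keeper on the tub's front, then press the latch lever fully down so that the lid is pulled tight and stays so. I am still filling the small tub, so do not touch it.

Things in the scene. Friction and masses are not known exactly. Their poses are not given: they have to be found in the camera images.
- tub: the larger steel tub, 180 x 220 x 90 mm high plus a 14 mm wooden lid hinged at the rear; fixed. Origin: centre of its underside; x from front to rear, y to its left, z up. A gasket holds the lid's front 5 mm up. The toggle latch (claw and lever, axes along y) sits mid-front on the lid, at x = -90 mm; its keeper, a 44 mm wide lip, is under the rim on the front face
- tub_claw_tab (a point): press point of the claw: middle of the top of its thumb tab, 44 mm wide, 30 deep, in front of the tub. At the start tilted up 0.6 to 0.8 rad; the claw stays where left; 2 N turn it. Pressed down, this point sinks 20 to 25 mm almost straight to x = -140, z = 106 to 110 mm in the tub frame: tab level, at a stop, foot under the keeper. Harder pressing only sinks the lid. Claw first, lever after
- tub_lever_pad (a point): push point on the lever's outer face, 66 mm from the pivot (x -94, z 131 mm in the tub frame, lid up). Flat lever, 36 wide, 80 mm long, at first 53 to 60 deg above level, leaning to the rear. Push it along its arc to the rear and down (2 to 5 N) to its stop 12 deg below level: pad at x -29, z 115 mm. It springs back from half way, stays once over centre in the last degrees
- tub_lid (a joint): opening of the large tub's lid about its rear hinge, rad: 0 = pulled tight, about 0.025 = standing 5 mm proud at the front, as at the start
- small_tub: the smaller steel tub, 130 x 130 x 90 mm, with the same kind of lid and latch, also unlatched; fixed. Origin: centre of its underside. Not to be touched.

How it is judged:
By the outcome, as a careful person would: the job done as asked, in the order asked, and still so for the second after the job is handed in, with the robot touching nothing.
It also fails if it takes over 32 s, if anything falls off the work surface, if the arm or the gripper's body presses on something with over 40 N, if the wrist force passes 120 N, or if a joint passes its speed limit or range.

ROBOT

A 6-joint arm with a two-finger parallel gripper is mounted at the origin on a cart in front of the work surface, level with it; the furniture and walls round the work are solid. World frame = base frame: x ahead of the robot, y to its left, z up, the work surface at z = 0. Lengths are in mm, angles in rad, forces in N, time in s.
With the tool pointing down it reaches from about 350 to 775 mm from the base axis. Payload 7.3 kg.
Tool frame: the origin (TCP) lies at the very end of the fingers, on their centre line; the grasp point (between the pads) lies 19 mm behind it; x points along the fingers, z is the direction in which the jaws open and shut, and the axes are right-handed (so a half turn about x gives the same grasp; the last joint's range is limited). The gripper opens to 92 mm and grips with 3 to 60 N. Pads are 19 mm wide; open, the fingers measure 130 mm over their backs; the gripper's body (75 mm by 190 mm) begins 47 mm behind the grasp point.
Start: joints at [1.146, 0.342, 1.524, -0, 1.275, -0.146], TCP at [144.467, 504.755, 194.841] pointing down, gripper open.
Joint ranges: [-2.53, 2.53], [-0.77, 2.02], [0.04, 2.7], [-1, 4.14], [0.28, 2.66], [-3.11, 3.11]. Speed limits (rad/s): [2.57, 2.57, 3.14, 3.14, 3.14, 3.14].

INTERFACE

Orientations are given as [roll, pitch, yaw] about the fixed x, y, z axes, in that order (R = Rz(yaw) Ry(pitch) Rx(roll)).
In Python, from plant import * gives the robot as it stands.
- The arm moves only by the shell command python3 -m creep 'ROWS'. ROWS is JSON, a list of rows, each an object of numbers: "tx", "ty", "tz": the shift along the tool's x, y, z in cm; "wx", "wy", "wz": the turn, a rotation vector about the tool's x, y, z in rad; "gripper": the closure, from -1 (fully open) to 1 (shut). A call has 1 to 8 rows; each row is the pose to reach, as a shift and turn from the pose commanded when the call began, along the tool's axes at that moment; what a row does not reach only later rows make up. A row lasts 1/12 s, in which the tool goes at most 41.7 mm and 7.16 degrees, less where a joint would pass 70% of its speed; a pose out of reach is approached as far as the arm can. A call with a gripper value outside its range is refused whole. The fingers move at their own pace and stop on an object; the grip force is fixed at half the most. Time passes only in rows, so rows that repeat a pose let the fingers close. It gives the time, the measured TCP pose, the force and the opening at its end, in the units of the state.
- get_obs(): the state, without advancing time (a new reading comes with each control period).
- capture(name): name is "side" or "top" or "wrist"; returns a dict with "frame" (400x640x3 uint8, red, green, blue), "z_map" (400x640 float32, mm along the optical axis (not along the pixel's ray), 0 where there is no reading), "vertical_fov" (degrees; the focal length in pixels is half the picture's height over the tangent of half this angle, whatever the lens; pixels are square), "cx", "cy" (the principal point, pixels), "k1" (the pictures are not rectified: a ray, as slopes to the right and down, at radius r is drawn at 1 + k1 r^2 times it, then the intrinsics apply), "xyz" and "rotation" of the camera in the world. Camera axes: x right, y down, z forward; pixel columns grow to the right and rows downward; lengths in mm; the calibration is good to about 2 mm. A picture is of the moment at which its call begins.
- close_job(): hands the job in, once; it reports no verdict.
The state is a dict: "time": time; "joint_positions": joint angles; "dq": joint speeds; "tau": joint torques, N m; "tool_pos": TCP position; "tcp_rot": TCP orientation; "contact_force": force on the tool from outside, world axes, zero at the start; "moment": the same for the moment, N m; "grip_width": finger opening in mm.
Only numpy, scipy, OpenCV 4.12 (cv2) and the standard library are available. Lean on these libraries where they do the work, as an engineer would, in place of code of your own. Each camera call takes 0.05 s, during which the arm holds its last target.

## Working session

There is one attempt and no reset: what is moved stays moved. The work goes in short steps, Python scripts to look and compute and a shell command to move; the robot and the scene stay as the last step left them, time stands still between calls to the robot, and variables do not carry over. Pictures are saved under pics/ and viewed, and the job is handed in when it is done.

```bash
ls; mkdir -p pics; python3 - <<'E'
from plant import *
import cv2,pickle
print(get_obs())
for n in ["side","top","wrist"]:
    c=capture(n); pickle.dump(c,open(f'pics/{n}0.pkl','wb'))
    cv2.imwrite(f'pics/{n}0.png',c['frame'][:,:,::-1])
    print(n,{k:v for k,v in c.items() if k not in('frame','z_map')})
E
```

```text
pics
{'time': 0.0, 'joint_positions': array([ 1.14598871e+00,  3.42717195e-01,  1.52502666e+00, -3.65114006e-06,
        1.27540795e+00, -1.46010137e-01]), 'dq': array([ 8.51366487e-04, -1.00093500e-03,  2.61278762e-04, -6.06551551e-04,
        6.68581401e-05,  7.92937436e-04]), 'tau': array([-4.57344740e-04, -4.31244314e+01, -2.44219261e+01,  7.15784915e-02,
        5.61089139e-02, -1.42144786e-04]), 'tool_pos': array([144.27131288, 504.30484322, 194.14451282]), 'tcp_rot': array([ 2.99782177,  1.56923717, -1.99336362]), 'contact_force': array([ 0.19434453, -0.37888278, -0.34772626]), 'moment': array([0.0498005 , 0.05287711, 0.01318165]), 'grip_width': 91.71218268709116}
side {'vertical_fov': 45.01968749914884, 'cx': 318.7812386293607, 'cy': 194.32084865281496, 'k1': -0.09294479061268086, 'xyz': array([ 423.31153721, -759.64311628,  867.28263758]), 'rotation': array([-2.29696517,  0.01887727, -0.06829076])}
top {'vertical_fov': 45.031936353509444, 'cx': 321.5755813152336, 'cy': 196.5665000142432, 'k1': -0.06051936647478113, 'xyz': array([ 412.87490504,   48.03287751, 1251.64548365]), 'rotation': array([-3.06920410e+00, -1.90065388e-03, -1.55638417e+00])}
wrist {'vertical_fov': 71.04313135999084, 'cx': 317.83975252883124, 'cy': 202.54092194151053, 'k1': 0.01568798417567291, 'xyz': array([ 66.34153177, 526.44780822, 383.68950101]), 'rotation': array([2.83518099e+00, 1.32093339e-03, 1.29200142e+00])}
```

View pics/side0.png

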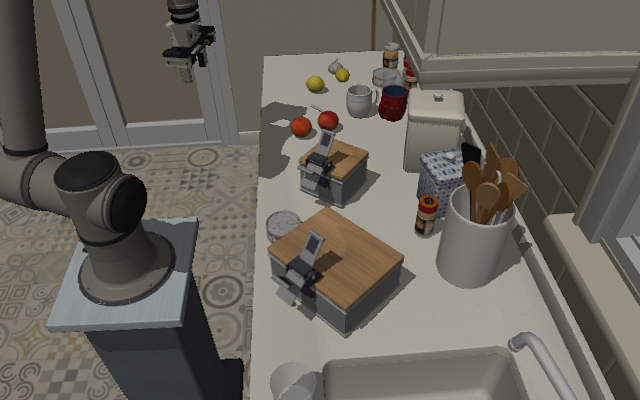

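View pics/top0.png

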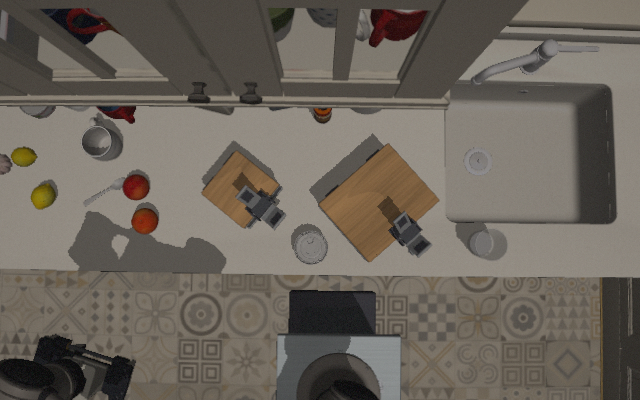

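View pics/wrist0.png

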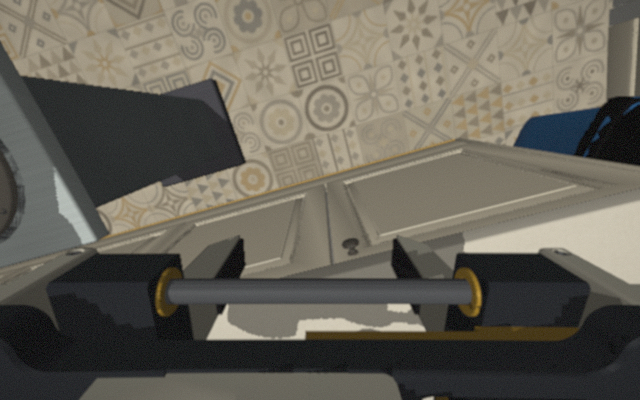

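The top view shows the large lid at about (378,203), with its latch near (410,233) facing lower right. The small tub is at (240,190). An overhead cupboard starts above row 105. Next I measure the lid pose and the latch points.

```bash
cat > h.py <<'E'
import numpy as np,cv2,pickle
from scipy.spatial.transform import Rotation as R
def cam(c):
    f=200/np.tan(np.radians(c['vertical_fov'])/2)
    K=np.array([[f,0,c['cx']],[0,f,c['cy']],[0,0,1.]])
    return K,np.array([c['k1'],0,0,0.]),R.from_euler('xyz',c['rotation']).as_matrix(),np.array(c['xyz'])
def rays(c,px):
    K,d,Rm,t=cam(c)
    u=cv2.undistortPoints(np.array(px,float).reshape(-1,1,2),K,d).reshape(-1,2)
    return np.c_[u,np.ones(len(u))]@Rm.T,t
def onplane(c,px,z):
    r,t=rays(c,px); return t+r*((z-t[2])/r[:,2])[:,None]
def depthpts(c,px):
    r,t=rays(c,px); px=np.array(px,int)
    z=c['z_map'][px[:,1],px[:,0]]; return t+r*z[:,None],z
def proj(c,P):
    K,d,Rm,t=cam(c)
    Rc=Rm.T; rv=cv2.Rodrigues(Rc)[0]
    return cv2.projectPoints(np.array(P,float).reshape(-1,1,3),rv,-Rc@t,K,d)[0].reshape(-1,2)
E
python3 - <<'E'
from h import *
c=pickle.load(open('pics/top0.pkl','rb'))
hsv=cv2.cvtColor(c['frame'],cv2.COLOR_RGB2HSV)
m=cv2.inRange(hsv,(5,70,40),(25,255,255)); m[:130]=0;m[275:]=0;m[:,:180]=0;m[:,450:]=0
m=cv2.morphologyEx(m,cv2.MORPH_OPEN,np.ones((3,3)))
cs=sorted(cv2.findContours(m,0,2)[0],key=cv2.contourArea)[-2:]
for k in cs:
    # hull & rect in world
    P=onplane(c,cv2.convexHull(k).reshape(-1,2),106)[:,:2].astype(np.float32)
    r=cv2.minAreaRect(P); print(cv2.contourArea(k),r); print(cv2.boxPoints(r))
for n,b in (('top',(370,195,450,265)),('side',(260,220,350,310))):
    c=pickle.load(open(f'pics/{n}0.pkl','rb'))
    x0,y0,x1,y1=b
    cv2.imwrite(f'pics/{n}zoom.png',cv2.resize(c['frame'][y0:y1,x0:x1,::-1],None,fx=8,fy=8,interpolation=2)[:600,:800])
    v,u=np.mgrid[y0:y1,x0:x1]
    P,z=depthpts(c,np.c_[u.ravel(),v.ravel()]); print(n,np.nanmin(z),np.nanmax(z))
    np.save(f'pics/{n}pts.npy',np.c_[P[z>0],u.ravel()[z>0],v.ravel()[z>0]])
E
```

```text
2517.0 ((512.6044921875, 243.04263305664062), (135.21450805664062, 135.53799438476562), 51.961402893066406)
[[417.57086 231.55417]
 [524.32    148.03671]
 [607.6381  254.5311 ]
 [500.88898 338.04855]]
6789.5 ((485.46319580078125, -88.80107116699219), (185.21710205078125, 224.9528045654297), 42.138248443603516)
[[ 341.3285    -67.52975 ]
 [ 492.25424  -234.3386  ]
 [ 629.5979   -110.072395]
 [ 478.67215    56.73645 ]]
top 0.0 1461.759
side 0.0 1236.742
```

```bash
python3 - <<'E'
from h import *
a=np.radians(42.138);X=np.array([np.cos(a),np.sin(a)]);Y=np.array([-X[1],X[0]]);C=np.array([485.46,-88.8])
for n in('top','side'):
    Q=np.load(f'pics/{n}pts.npy');d=Q[:,:2]-C
    L=np.c_[d@X,d@Y,Q[:,2]]
    # latch points
    s=(L[:,0]<-40)&(L[:,0]>-190)&(abs(L[:,1])<60)&(L[:,2]>20)
    L=L[s];q=Q[s]
    print(n)
    t=L[L[:,2]>113]; print('above113 y range',np.percentile(t[:,1],[2,10,50,90,98]))
    for x in range(-170,-20,5):
        k=(L[:,0]>=x)&(L[:,0]<x+5)&(abs(L[:,1])<16)
        if k.sum(): print(x,k.sum(),np.percentile(L[k,2],[0,25,50,75,100]).round())
    h=q[L[:,2]>113]; print(h[:,3:].min(0),h[:,3:].max(0))
E
```

```text
top
above113 y range [-26.53226149 -18.68688267   0.83615252  20.10497962  28.3693582 ]
-155 24 [143. 144. 146. 148. 150.]
-150 35 [140. 143. 146. 148. 151.]
-145 34 [133. 139. 140. 142. 144.]
-140 36 [127. 132. 134. 136. 143.]
-135 36 [123. 126. 128. 131. 135.]
-130 30 [117. 121. 122. 124. 129.]
-125 31 [112. 117. 119. 120. 124.]
-120 21 [116. 119. 120. 121. 127.]
-115 13 [145. 147. 148. 150. 151.]
-110 28 [142. 146. 148. 149. 154.]
-105 33 [143. 147. 148. 149. 151.]
-100 32 [143. 146. 147. 148. 153.]
-95 29 [143. 146. 148. 149. 152.]
-90 31 [111. 145. 147. 148. 150.]
-85 27 [112. 148. 152. 154. 157.]
-80 31 [105. 157. 159. 161. 165.]
-75 30 [110. 163. 167. 170. 173.]
-70 36 [106. 172. 175. 177. 181.]
-65 33 [105. 176. 182. 184. 189.]
-60 35 [104. 188. 190. 192. 197.]
-55 57 [103. 109. 195. 198. 203.]
-50 45 [105. 108. 110. 197. 201.]
-45 29 [104. 105. 107. 109. 111.]
[380. 207.] [432. 257.]
side
above113 y range [-29.02885262 -22.94962296  -3.4829678   16.04557759  24.65206994]
-155 7 [144. 144. 145. 146. 148.]
-150 61 [ 86.  90. 146. 148. 149.]
-145 66 [ 87.  92.  93.  96. 148.]
-140 60 [ 93.  97.  98. 137. 142.]
-135 64 [ 96. 102. 103. 131. 137.]
-130 31 [104. 107. 109. 125. 132.]
-125 17 [107. 119. 121. 123. 126.]
-120 32 [114. 116. 118. 119. 122.]
-115 50 [113. 119. 122. 123. 146.]
-110 88 [120. 126. 140. 147. 150.]
-105 68 [ 75. 124. 126. 147. 149.]
-100 54 [ 77.  81. 146. 147. 149.]
-95 49 [ 78.  82. 147. 148. 149.]
-90 107 [ 20.  30.  40. 145. 149.]
-85 47 [ 20. 146. 147. 149. 157.]
-80 62 [146. 152. 154. 156. 161.]
-75 66 [156. 159. 162. 165. 171.]
-70 64 [108. 167. 170. 172. 177.]
-65 70 [109. 175. 177. 180. 184.]
-60 81 [106. 180. 184. 187. 193.]
-55 90 [105. 111. 191. 195. 201.]
-50 50 [105. 108. 195. 198. 199.]
-45 27 [104. 107. 108. 109. 197.]
[272. 230.] [324. 290.]
```

View pics/topzoom.png

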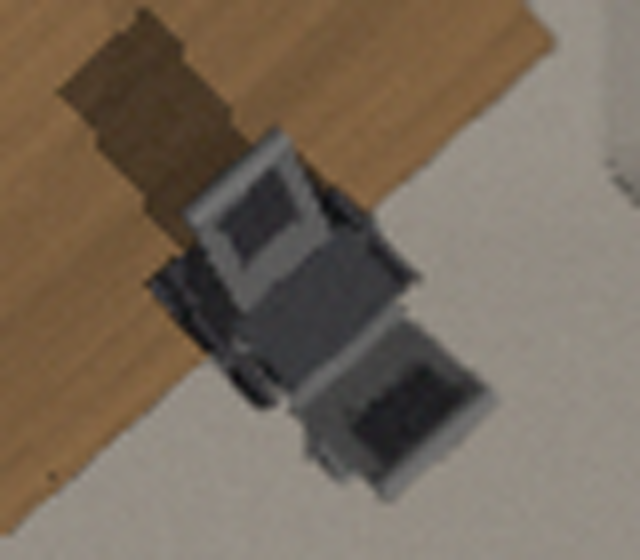

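View pics/sidezoom.png

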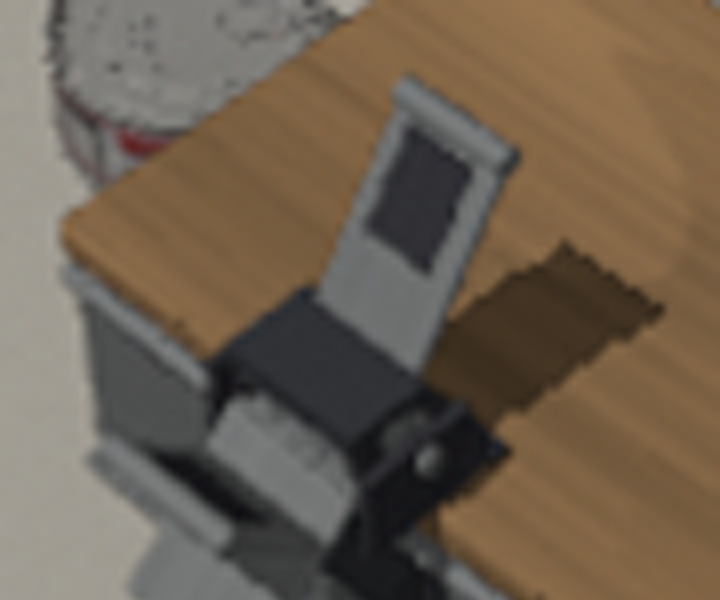

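The latch is centred at tub y≈0 (within 3 mm). The claw tab runs from (-155, z147) to (-125, z119), and the lever rises to (-50, z202). Plan: shut the gripper, keep the tool vertical with the jaws along tub y, and travel high so nothing comes near the small tub.

```bash
cat >> h.py <<'E'
a=np.radians(42.138);X=np.array([np.cos(a),np.sin(a)]);Y=np.array([-X[1],X[0]]);C=np.array([485.46,-88.8])
def tub2w(x,y,z): p=C+x*X+y*Y; return np.array([p[0],p[1],z])
def w2tub(p): d=np.array(p[:2])-C; return np.array([d@X,d@Y,p[2]])
def Rdes(sgn):
    z=np.array([sgn*Y[0],sgn*Y[1],0]);x=np.array([0,0,-1.]);return np.c_[x,np.cross(z,x),z]
def delta(o,p,Rd):
    R0=R.from_euler('xyz',o['tcp_rot']).as_matrix()
    return np.round(R0.T@(np.array(p)-o['tool_pos'])/10,2),np.round(R.from_matrix(R0.T@Rd).as_rotvec(),3)
E
python3 - <<'E'
from plant import *
from h import *
o=get_obs()
print(R.from_euler('xyz',o['tcp_rot']).as_matrix().round(3))
for s in(1,-1):print(s,delta(o,tub2w(-140,0,300),Rdes(s)))
for p in([200,500,350],[330,330,350],[400,0,350],[382,-183,300]): print(p,delta(o,p,Rdes(1))[0])
E
```

```text
[[-0.    -0.961  0.275]
 [-0.001  0.275  0.961]
 [-1.     0.    -0.001]]
1 (array([-10.51, -41.72, -59.54]), array([-1.014e+00, -1.000e-03, -1.000e-03]))
-1 (array([-10.51, -41.72, -59.54]), array([ 2.127e+00, -1.000e-03,  1.000e-03]))
[200, 500, 350] [-15.57  -5.47   1.09]
[330, 330, 350] [-15.56 -22.65 -11.68]
[400, 0, 350] [-15.53 -38.46 -41.48]
[382, -183, 300] [-10.51 -41.77 -59.56]
```

```bash
python3 -m creep '[{"tx":-4,"gripper":1},{"tx":-8,"gripper":1},{"tx":-12,"gripper":1,"wx":0.1},{"tx":-15,"ty":-4,"tz":-1,"wx":0.2,"gripper":1},{"tx":-15.5,"ty":-8,"tz":-3,"wx":0.3,"gripper":1},{"tx":-15.5,"ty":-12,"tz":-5,"wx":0.4,"gripper":1},{"tx":-15.5,"ty":-16,"tz":-7,"wx":0.5,"gripper":1},{"tx":-15.5,"ty":-20,"tz":-9,"wx":0.6,"gripper":1}]'
python3 - <<'E'
from plant import *
from h import *
o=get_obs();print(o['joint_positions'],o['contact_force'])
for p in([390,50,350],[382,-183,300]): print(p,delta(o,p,Rdes(-1)))
E
```

```text
[ 1.14602656e+00  3.42558253e-01  1.52477874e+00 -1.74486162e-05
  1.27539429e+00 -1.45988025e-01] [-0.91956332 -0.31657058 -0.6311833 ]
[390, 50, 350] (array([-15.53, -36.12, -36.95]), array([ 2.127e+00, -1.000e-03,  1.000e-03]))
[382, -183, 300] (array([-10.51, -41.77, -59.56]), array([ 2.127e+00, -1.000e-03,  1.000e-03]))validation failed for argument at $[0]...
```

```bash
python3 -m creep '[{"tx":-4,"ty":0,"tz":0,"wx":0,"wy":0,"wz":0,"gripper":1}]'; echo; python3 -m creep --help | head -20
```

```text
time: 0.23
tool_pos: [142.7, 500.7, 228.0]
tcp_rot: [3.001, 1.555, -1.99]
contact_force: [-0.5, 0.4, -1.6]
grip_width: 88.6
invalid input: not JSON, or not a number
```

All seven keys are needed in each row.

```bash
python3 -m creep '[{"tx":-4,"ty":0,"tz":0,"wx":0,"wy":0,"wz":0,"gripper":1},{"tx":-8,"ty":0,"tz":0,"wx":0,"wy":0,"wz":0,"gripper":1},{"tx":-11,"ty":-2,"tz":-1,"wx":0.1,"wy":0,"wz":0,"gripper":1},{"tx":-12,"ty":-6,"tz":-2,"wx":0.2,"wy":0,"wz":0,"gripper":1},{"tx":-12,"ty":-10,"tz":-3.5,"wx":0.3,"wy":0,"wz":0,"gripper":1},{"tx":-12,"ty":-13.5,"tz":-5,"wx":0.4,"wy":0,"wz":0,"gripper":1},{"tx":-12,"ty":-17,"tz":-7,"wx":0.5,"wy":0,"wz":0,"gripper":1},{"tx":-12,"ty":-20.5,"tz":-9,"wx":0.6,"wy":0,"wz":0,"gripper":1}]'
python3 - <<'E'
from plant import *
from h import *
o=get_obs();print(o['joint_positions'],o['contact_force'])
for p in([370,150,350],[385,50,350],[382,-183,300]): print(p,delta(o,p,Rdes(-1)))
E
```

```text
time: 0.9
tool_pos: [317.8, 360.3, 354.5]
tcp_rot: [3.074, 1.57, -2.522]
contact_force: [0.5, 0.1, 0.0]
grip_width: 36.3
[6.88323328e-01 1.83462615e-01 1.30748644e+00 3.03387220e-05
 1.65108377e+00 9.22074695e-04] [0.53194322 0.08934023 0.01621991]
[370, 150, 350] (array([  0.46, -19.57,  -9.31]), array([ 1.523, -0.   ,  0.   ]))
[385, 50, 350] (array([  0.46, -28.25, -14.49]), array([ 1.523, -0.   ,  0.   ]))
[382, -183, 300] (array([  5.47, -46.07, -29.51]), array([ 1.523, -0.   ,  0.   ]))
```

```bash
python3 -m creep '[{"tx":0,"ty":-4,"tz":-2,"wx":0.11,"wy":0,"wz":0,"gripper":1},{"tx":0,"ty":-7.5,"tz":-4,"wx":0.22,"wy":0,"wz":0,"gripper":1},{"tx":0,"ty":-11,"tz":-6,"wx":0.34,"wy":0,"wz":0,"gripper":1},{"tx":0,"ty":-14.5,"tz":-8,"wx":0.46,"wy":0,"wz":0,"gripper":1},{"tx":0,"ty":-18,"tz":-9.5,"wx":0.58,"wy":0,"wz":0,"gripper":1},{"tx":0,"ty":-21.5,"tz":-11.5,"wx":0.7,"wy":0,"wz":0,"gripper":1},{"tx":0,"ty":-25,"tz":-13,"wx":0.82,"wy":0,"wz":0,"gripper":1},{"tx":0,"ty":-28.2,"tz":-14.5,"wx":0.94,"wy":0,"wz":0,"gripper":1}]'
python3 - <<'E'
from plant import *
from h import *
o=get_obs();print(o['joint_positions'],o['contact_force'])
for p in(tub2w(-140,0,300),): print(p,delta(o,p,Rdes(-1)))
E
```

```text
time: 1.57
tool_pos: [384.9, 50.1, 354.8]
tcp_rot: [0.208, 1.571, -0.046]
contact_force: [1.1, 0.4, -0.4]
grip_width: 0.7
[-6.87465785e-02 -2.28912940e-03  1.51479894e+00  6.01171613e-06
  1.62881352e+00  1.85627006e-01] [ 1.12078883  0.43750118 -0.38733082]
[ 381.64565523 -182.72859959  300.        ] (array([  5.48, -22.61,   5.54]), array([ 0.581,  0.   , -0.   ]))
```

```bash
python3 -m creep '[{"tx":0,"ty":-4,"tz":1,"wx":0.1,"wy":0,"wz":0,"gripper":1},{"tx":0,"ty":-8,"tz":2,"wx":0.2,"wy":0,"wz":0,"gripper":1},{"tx":1,"ty":-12,"tz":3,"wx":0.3,"wy":0,"wz":0,"gripper":1},{"tx":2,"ty":-15.5,"tz":4,"wx":0.4,"wy":0,"wz":0,"gripper":1},{"tx":4,"ty":-19,"tz":4.8,"wx":0.5,"wy":0,"wz":0,"gripper":1},{"tx":5.5,"ty":-22.6,"tz":5.54,"wx":0.58,"wy":0,"wz":0,"gripper":1},{"tx":5.5,"ty":-22.6,"tz":5.54,"wx":0.58,"wy":0,"wz":0,"gripper":1},{"tx":5.5,"ty":-22.6,"tz":5.54,"wx":0.58,"wy":0,"wz":0,"gripper":1}]'
python3 - <<'E'
from plant import *
from h import *
o=get_obs();print(o['joint_positions'],o['contact_force'],w2tub(o['tool_pos']))
for p in(tub2w(-140,0,160),): print(p,delta(o,p,Rdes(-1)))
for n in('wrist','top','side'):
    c=capture(n);pickle.dump(c,open(f'pics/{n}1.pkl','wb'));cv2.imwrite(f'pics/{n}1.png',c['frame'][:,:,::-1])
E
```

```text
time: 2.23
tool_pos: [382.4, -181.8, 298.5]
tcp_rot: [-2.982, 1.567, 2.469]
contact_force: [0.4, -0.2, 0.2]
grip_width: 0.7
[-6.25224668e-01  8.58483405e-02  1.57051746e+00  1.59835940e-04
  1.48860866e+00  2.06409174e-01] [ 0.41095613 -0.22394391  0.17376187] [-1.38766673e+02  2.02899374e-01  2.98484407e+02]
[ 381.64565523 -182.72859959  160.        ] (array([13.85, -0.12,  0.07]), array([ 0.004, -0.003,  0.001]))
```

View pics/wrist1.png

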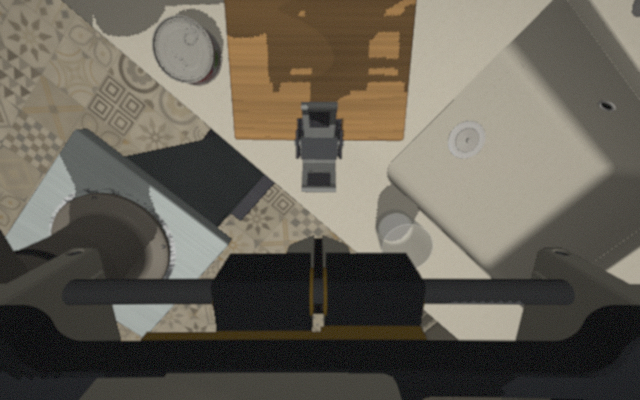

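View pics/side1.png

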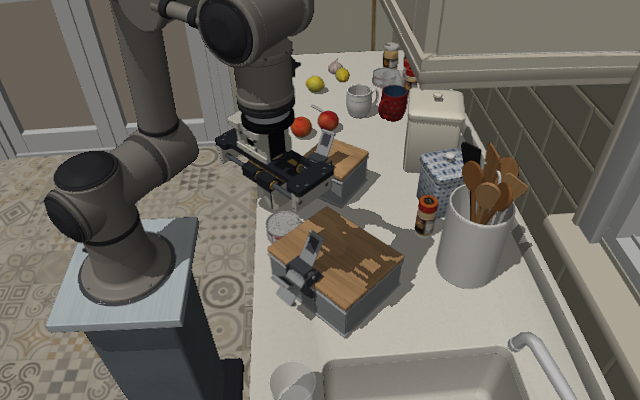

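Wrist view: latch centred at x≈320 px, in line with the closed fingers (319,280). I descend onto the tab.

```bash
python3 -m creep '[{"tx":4,"ty":-0.1,"tz":0,"wx":0,"wy":0,"wz":0,"gripper":1},{"tx":8,"ty":-0.2,"tz":0,"wx":0,"wy":0,"wz":0,"gripper":1},{"tx":11,"ty":-0.2,"tz":0,"wx":0,"wy":0,"wz":0,"gripper":1},{"tx":13,"ty":-0.2,"tz":0,"wx":0,"wy":0,"wz":0,"gripper":1},{"tx":13.5,"ty":-0.2,"tz":0,"wx":0,"wy":0,"wz":0,"gripper":1},{"tx":13.5,"ty":-0.2,"tz":0,"wx":0,"wy":0,"wz":0,"gripper":1}]'
python3 - <<'E'
from plant import *
from h import *
o=get_obs();print(o['contact_force'],w2tub(o['tool_pos']),delta(o,tub2w(-140,0,108),Rdes(-1)))
E
```

```text
time: 2.88
tool_pos: [381.8, -180.7, 164.6]
tcp_rot: [-3.083, 1.569, 2.374]
contact_force: [-0.3, -0.1, 0.1]
grip_width: 0.8
[-0.34148469 -0.11809195  0.1100194 ] [-138.47682286    1.42445998  164.56468889] (array([ 5.66, -0.15,  0.15]), array([ 0.01 , -0.001,  0.   ]))
```

```bash
python3 -m creep '[{"tx":1,"ty":-0.2,"tz":0.1,"wx":0,"wy":0,"wz":0,"gripper":1},{"tx":2,"ty":-0.2,"tz":0.1,"wx":0,"wy":0,"wz":0,"gripper":1},{"tx":3,"ty":-0.2,"tz":0.1,"wx":0,"wy":0,"wz":0,"gripper":1},{"tx":3.8,"ty":-0.2,"tz":0.1,"wx":0,"wy":0,"wz":0,"gripper":1},{"tx":4.5,"ty":-0.2,"tz":0.1,"wx":0,"wy":0,"wz":0,"gripper":1},{"tx":4.9,"ty":-0.2,"tz":0.1,"wx":0,"wy":0,"wz":0,"gripper":1},{"tx":5.2,"ty":-0.2,"tz":0.1,"wx":0,"wy":0,"wz":0,"gripper":1},{"tx":5.2,"ty":-0.2,"tz":0.1,"wx":0,"wy":0,"wz":0,"gripper":1}]'
python3 - <<'E'
from plant import *
from h import *
o=get_obs();print(o['contact_force'],w2tub(o['tool_pos']),delta(o,tub2w(-140,0,108),Rdes(-1)))
c=capture('side');cv2.imwrite('pics/s2.png',cv2.resize(c['frame'][150:330,200:440,::-1],None,fx=3,fy=3))
E
```

```text
time: 3.55
tool_pos: [381.3, -184.1, 112.9]
tcp_rot: [0.195, 1.57, -0.633]
contact_force: [0.6, -0.6, 0.4]
grip_width: 0.7
[ 0.59105655 -0.56606111  0.44327695] [-141.20023114   -0.75849302  112.85837562] (array([ 0.49,  0.12, -0.08]), array([ 0.008,  0.   , -0.   ]))
```

View pics/s2.png

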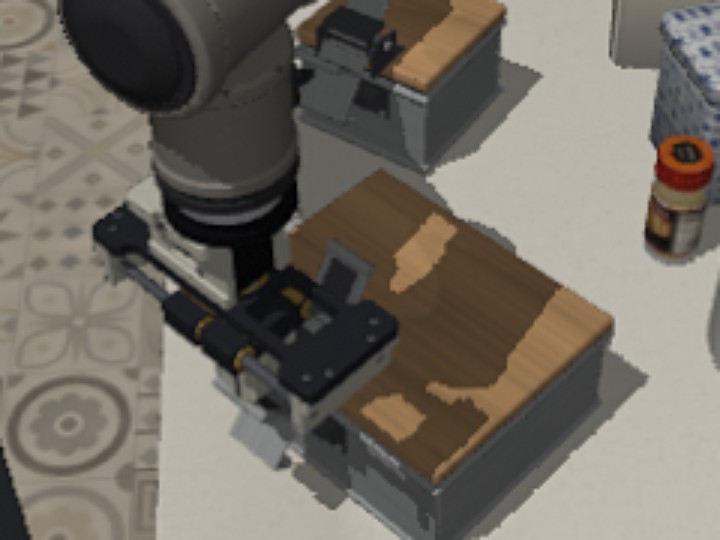

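The side view shows the fingers on the tab around (255,440), which is clearly turned down. The force is still low, so I press on in small steps.

```bash
python3 -m creep '[{"tx":0.2,"ty":0.1,"tz":0,"wx":0,"wy":0,"wz":0,"gripper":1},{"tx":0.4,"ty":0.1,"tz":0,"wx":0,"wy":0,"wz":0,"gripper":1},{"tx":0.4,"ty":0.1,"tz":0,"wx":0,"wy":0,"wz":0,"gripper":1}]'
python3 -m creep '[{"tx":0.2,"ty":0,"tz":0,"wx":0,"wy":0,"wz":0,"gripper":1},{"tx":0.2,"ty":0,"tz":0,"wx":0,"wy":0,"wz":0,"gripper":1}]'
```

```text
time: 3.85
tool_pos: [381.9, -183.3, 108.7]
tcp_rot: [0.872, 1.571, 0.044]
contact_force: [0.2, -0.6, 1.0]
grip_width: 0.8
time: 4.02
tool_pos: [381.7, -183.2, 106.6]
tcp_rot: [2.804, 1.57, 1.976]
contact_force: [0.1, -0.1, 1.2]
grip_width: 0.6
```

```bash
python3 -m creep '[{"tx":0.1,"ty":0,"tz":0,"wx":0,"wy":0,"wz":0,"gripper":1},{"tx":0.1,"ty":0,"tz":0,"wx":0,"wy":0,"wz":0,"gripper":1}]'
python3 -m creep '[{"tx":0.1,"ty":0,"tz":0,"wx":0,"wy":0,"wz":0,"gripper":1},{"tx":0.1,"ty":0,"tz":0,"wx":0,"wy":0,"wz":0,"gripper":1}]'
python3 -m creep '[{"tx":0.1,"ty":0,"tz":0,"wx":0,"wy":0,"wz":0,"gripper":1},{"tx":0.1,"ty":0,"tz":0,"wx":0,"wy":0,"wz":0,"gripper":1}]'
```

```text
time: 4.18
tool_pos: [381.7, -183.3, 105.7]
tcp_rot: [3.007, 1.571, 2.179]
contact_force: [-0.9, -0.8, -0.3]
grip_width: 0.3
time: 4.35
tool_pos: [381.7, -183.2, 104.7]
tcp_rot: [2.784, 1.571, 1.956]
contact_force: [-0.5, -0.8, 1.5]
grip_width: 0.4
time: 4.52
tool_pos: [381.7, -183.2, 103.6]
tcp_rot: [2.847, 1.571, 2.019]
contact_force: [-0.8, -0.1, 0.6]
grip_width: 0.3
```

Still no clear stop, so I lift off and look.

```bash
python3 -m creep '[{"tx":-4,"ty":0,"tz":0,"wx":0,"wy":0,"wz":0,"gripper":1},{"tx":-8,"ty":0,"tz":0,"wx":0,"wy":0,"wz":0,"gripper":1},{"tx":-12,"ty":0,"tz":0,"wx":0,"wy":0,"wz":0,"gripper":1},{"tx":-14,"ty":0,"tz":0,"wx":0,"wy":0,"wz":0,"gripper":1},{"tx":-14,"ty":0,"tz":0,"wx":0,"wy":0,"wz":0,"gripper":1}]'
cat > look.py <<'E'
import sys
from plant import *
from h import *
i=sys.argv[1]
o=get_obs();print(o['contact_force'],w2tub(o['tool_pos']))
out=[]
for n in('side','wrist','top'):
    c=capture(n);pickle.dump(c,open(f'pics/{n}{i}.pkl','wb'))
    pr=proj(c,[tub2w(-110,0,130)])[0]
    u,v=[int(t) for t in pr]; u=min(max(u,70),569);v=min(max(v,55),344)
    out.append(cv2.resize(c['frame'][v-55:v+55,u-70:u+70,::-1],None,fx=2.7 if n!='side' else 2.7,fy=2.7,interpolation=2))
    vv,uu=np.mgrid[v-55:v+55,u-70:u+70]
    P,z=depthpts(c,np.c_[uu.ravel(),vv.ravel()]);P=P[z>0]
    d=P[:,:2]-C;L=np.c_[d@X,d@Y,P[:,2]]
    print(n)
    for x in range(-170,-15,5):
        k=(L[:,0]>=x)&(L[:,0]<x+5)&(abs(L[:,1])<16)&(L[:,2]>60)
        if k.sum(): print(x,k.sum(),np.percentile(L[k,2],[0,25,50,75,100]).round(),end=' | ')
    k=(L[:,0]>-80)&(L[:,0]<-40)&(abs(L[:,1])>40)&(abs(L[:,1])<95)&(abs(L[:,2]-107)<12)
    print('\nlid',k.sum(),np.median(L[k,2]) if k.any() else None)
cv2.imwrite(f'pics/look{i}.png',np.vstack([np.hstack(out[:2]),np.hstack([out[2],out[2]*0])]))
E
python3 look.py 3
```

```text
time: 4.93
tool_pos: [383.8, -184.6, 248.4]
tcp_rot: [0.239, 1.562, -0.589]
contact_force: [0.1, -0.3, -0.6]
grip_width: 0.4
[ 0.05891205 -0.32937469 -0.55338328] [-139.61783445   -2.80535517  248.38122619]
side
-155 71 [130. 136. 137. 298. 316.] | -150 129 [134. 285. 295. 303. 320.] | -145 23 [129. 132. 132. 133. 135.] | -140 55 [ 76.  80.  83. 128. 131.] | -135 70 [ 77.  85.  88. 123. 129.] | -130 42 [ 88.  93.  99. 120. 124.] | -125 33 [ 75. 102. 117. 118. 121.] | -120 30 [112. 114. 115. 115. 117.] | -115 59 [113. 117. 119. 121. 125.] | -110 91 [121. 124. 138. 146. 150.] | -105 72 [ 74. 125. 145. 148. 150.] | -100 44 [ 77.  81. 147. 148. 150.] | -95 48 [ 78.  83. 146. 147. 150.] | -90 39 [ 61. 145. 147. 148. 150.] | -85 43 [143. 146. 147. 149. 153.] | -80 55 [146. 152. 154. 156. 160.] | -75 68 [155. 159. 161. 163. 171.] | -70 66 [111. 167. 169. 172. 177.] | -65 74 [109. 174. 177. 180. 186.] | -60 82 [107. 181. 184. 187. 193.] | -55 92 [105. 109. 192. 195. 200.] | -50 49 [106. 108. 111. 198. 200.] | -45 24 [105. 107. 108. 109. 196.] | -40 30 [102. 106. 108. 108. 110.] | -35 31 [105
[... 1339 characters left out ...]
364. 635. 637.] | -105 80 [144. 148. 630. 634. 638.] | -100 76 [142. 148. 637. 639. 641.] | -95 101 [144. 150. 638. 640. 642.] | -90 119 [110. 151. 637. 639. 642.] | -85 158 [110. 627. 632. 635. 640.] | -80 159 [107. 615. 621. 624. 633.] | -75 193 [107. 588. 603. 612. 620.] | -70 37 [106. 171. 175. 177. 598.] | -65 34 [105. 179. 182. 185. 190.] | -60 35 [106. 186. 189. 191. 198.] | -55 58 [104. 107. 196. 198. 201.] | -50 48 [104. 108. 109. 196. 200.] | -45 26 [103. 106. 107. 110. 115.] | -40 27 [104. 106. 108. 109. 112.] | -35 29 [104. 106. 108. 109. 114.] | -30 28 [104. 106. 108. 110. 111.] | -25 28 [103. 106. 108. 109. 114.] | -20 29 [102. 106. 107. 107. 110.] | 
lid 775 108.19110903056344
```

View pics/look3.png

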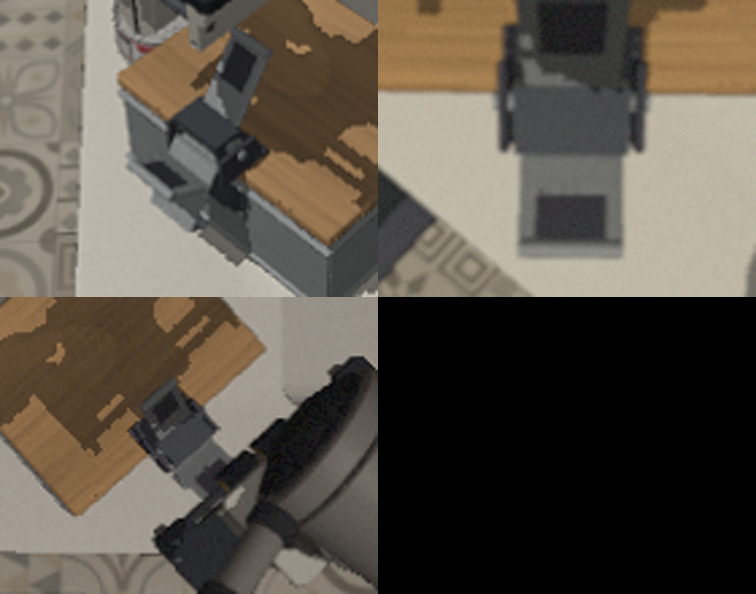

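The claw turned only partly (slope now about 0.56 rad), although the TCP went to z=104. I check where the fingers really are against the calibration.

```bash
python3 - <<'E'
from h import *
c=pickle.load(open('pics/side3.pkl','rb'))
Rt=[383.8,-184.6,248.4]
p=proj(c,[Rt])[0];print('side',p)
im=c['frame'][:,:,::-1].copy()
u,v=p.astype(int)
cr=cv2.resize(im[v-65:v+75,u-80:u+100],None,fx=4,fy=4,interpolation=2)
cv2.drawMarker(cr,(int((p[0]-u+80)*4),int((p[1]-v+65)*4)),(0,0,255),0,20,1)
cv2.imwrite('pics/tip_s.png',cr)
c=pickle.load(open('pics/wrist3.pkl','rb'));p=proj(c,[Rt])[0];print('wrist',p)
im=c['frame'][:,:,::-1].copy();cv2.drawMarker(im,tuple(int(t) for t in p),(0,0,255),0,20,1);cv2.imwrite('pics/tip_w.png',im)
E
```

```text
side [280.31358032 242.93587713]
wrist [318.2260779  232.40611815]
```

View pics/tip_s.png

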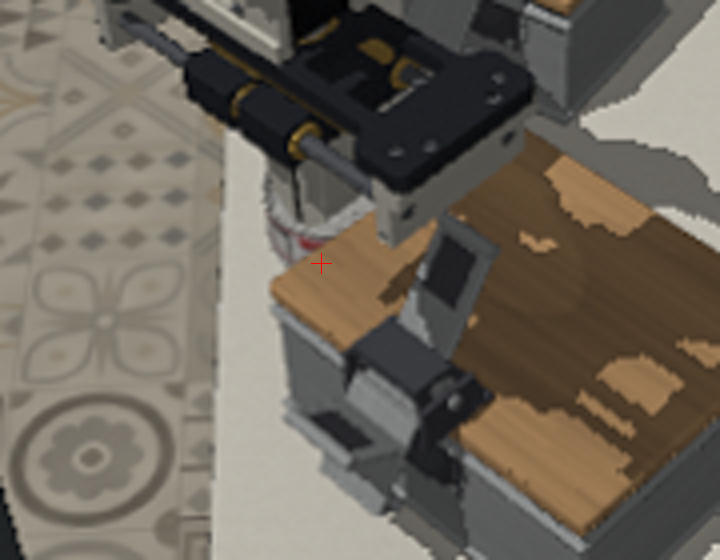

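View pics/tip_w.png

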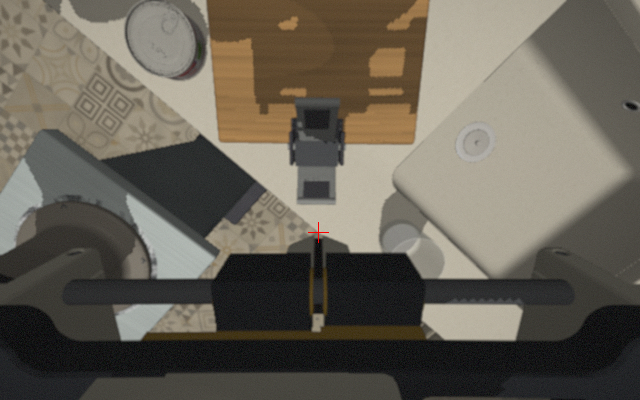

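```bash
python3 - <<'E'
from h import *
c=pickle.load(open('pics/side3.pkl','rb'))
z=c['z_map']
t=np.array([383.8,-184.6,248.4]);K,d,Rm,o=cam(c);print('tcp depth',((t-o)@Rm)[2])
print(z[205:250:3,266:296:2].astype(int))
v,u=np.mgrid[195:270,260:300];P,zz=depthpts(c,np.c_[u.ravel(),v.ravel()])
L=np.array([w2tub(p) for p in P]);k=(zz>0)&(L[:,2]>190)&(abs(L[:,0]+140)<25)&(abs(L[:,1]+2.8)<25)
L=L[k];print(k.sum(),L.min(0),np.percentile(L[:,2],[0,5,20,50]))
low=L[L[:,2]<L[:,2].min()+25];print(low.mean(0),low.min(0),low.max(0))
E
```

```text
tcp depth 838.8120751369712
[[ 731  733  733  733  732  734  729  719  712  707  704  704  704  703
   702]
 [ 730  726  728  730  729  732  733  740  742  716  708  704  700  696
   699]
 [ 735  729  726  727  730  734  732  744  749  751  760  759  695  695
   693]
 [ 739  733  728  730  732  729  727  725  725  756  779  689  687  689
   689]
 [ 804  799  736  736  739  778  730  727  722  721  719  693  688  684
   683]
 [1179  802  800  795  788  784  779  775  778  720  719  716  692  689
   686]
 [1181  810  805  797  794  789  783  779  783  787  794  715  715  711
   689]
 [1167 1166  811  803  801  794  786  785  787  794  797  803 1163  712
   694]
 [1159 1167 1161  812  807  799  792  791  794  795 1161 1158 1156 1158
   699]
 [1178 1157 1145 1153  813  808  801  795 1154 1153 1149 1150 1051 1052
   703]
 [1197 1166 1155 1149 1142 1141 1140 1143 1140 1138 1044 1043 1046 1048
   708]
 [1188 1173 1161 1158 1154 1145 1145 1040 1040    0 1041 1040 1040 1039
  1040]
 [1182 1185 1174 1169 1159 1033 1033 1033 1032 1028 1032 1032 1037 1035
  1033]
 [1169 1170 1173 1025 1028 1025 1028 1025 1024 1025 1026 1023 1024 1026
  1025]
 [1169 1020 1020 1016 1020 1019 1017 1019 1023 1016 1018 1023 1020 1021
  1020]]
379 [-164.92791775  -27.74683262  279.81753889] [279.81753889 288.24368227 297.14320728 311.0801238 ]
[-147.11853797   -5.89911158  295.80134274] [-150.80359435  -20.93172443  279.81753889] [-129.81359237   15.27581806  304.73571933]
```

```bash
python3 - <<'E'
from h import *
for i,T in((1,[382.4,-181.8,298.5]),(3,[383.8,-184.6,248.4])):
    c=pickle.load(open(f'pics/wrist{i}.pkl','rb'))
    K,d,Rm,o=cam(c);print('tcp depth',((np.array(T)-o)@Rm)[2],'cam',o)
    print(c['z_map'][228:300:4,312:326:2].astype(int))
    px=[(318,v) for v in range(236,300,8)];P,z=depthpts(c,px)
    for p,q in zip(P,px):print(q,w2tub(p).round(1))
    c=pickle.load(open(f'pics/side{i}.pkl','rb'));p=proj(c,[T])[0]
    u,v=p.astype(int);print(p);print(c['z_map'][v-30:v+6:3,u-8:u+9:2].astype(int))
E
```

```text
tcp depth 205.26530964993557 cam [ 443.87815017 -127.74487525  487.91597183]
[[1443 1444 1444 1449 1449 1444 1446]
 [1453 1451 1457 1451 1457 1456 1455]
 [ 171 1461 1466 1459 1463  171  171]
 [ 165  168  168  167  168  166  164]
 [ 159  163  164  163  164  160  160]
 [ 155  158  159  157  158  156  156]
 [ 151  154  152  154  154  154  150]
 [ 146  151  148  151  149  150  146]
 [ 142  145  145  146  145  145  143]
 [ 139  141  141  141  141  140  138]
 [  91  138  137  137  137  137   90]
 [  87  134  134  134  133  133   89]
 [  86  130  131  130  130  130   86]
 [  86   90   89   91   90   90   86]
 [  86   88   89   88   88   88   84]
 [  84   88    0   88   86   88   84]
 [  84   85   87   87   87   87   83]
 [  83   87   87   87   87   87   83]]
(318, 236) [-6.620e+02 -8.000e-01 -8.514e+02]
(318, 244) [-129.3   -1.   339. ]
(318, 252) [-129.4   -1.   348.8]
(318, 260) [-129.5   -1.   357.6]
(318, 268) [-128.7   -1.   366.8]
(318, 276) [-129.    -1.   373.4]
(318, 284) [-108.2   -1.   411.1]
(318, 292) [-109.8   -1.   413. ]
[277.29170373 221.42708572]
[[ 704  710  747  741  740
[... 1489 characters left out ...]
276) [-130.5   -2.2  320.4]
(318, 284) [-109.4   -1.8  358.6]
(318, 292) [-111.4   -1.8  359.9]
[280.31358032 242.93587713]
[[ 728  729  731  728  732  750  751  759  692]
 [ 731  733  731  727  725  724  726  779  693]
 [ 736  784  780  775  724  724  720  720  696]
 [ 799  788  784  781  778  781  721  718  717]
 [ 802  794  790  785  781  784  789  792  800]
 [ 806  806  796  794  788  791    0  801 1157]
 [ 812  810  802  796  792  794 1155 1154 1153]
 [1145 1149  809  803 1149 1150 1149 1149 1050]
 [1152 1147 1144 1142 1141 1139 1043 1043 1046]
 [1162 1153 1150 1153 1039 1037 1037 1034 1038]
 [1171 1033 1030 1031 1030 1029 1028 1030 1030]
 [1024 1025 1022 1024 1024 1027 1023 1023 1025]]
```

Both cameras agree that the real fingertip sits about 31 mm above the reported TCP. The tab's front edge at z≈135 matches the lowest press at 103.6+31. Before going lower I measure the gripper's underside profile from depth.

```bash
python3 - <<'E'
from h import *
for n in('side','wrist'):
    c=pickle.load(open(f'pics/{n}3.pkl','rb'))
    v,u=np.mgrid[0:400,0:640];P,z=depthpts(c,np.c_[u.ravel(),v.ravel()])
    d=P[:,:2]-C;L=np.c_[d@X,d@Y,P[:,2]][z.ravel()>0]-[-139.6,-2.8,248.4]
    k=(L[:,2]>10)&(L[:,2]<160)&(abs(L[:,0])<110)&(abs(L[:,1])<120);L=L[k];print(n,'rel TCP')
    for y in range(-120,120,15):
        s=L[(L[:,1]>=y)&(L[:,1]<y+15)]
        if len(s)>5:
            m=np.percentile(s[:,2],1);q=s[s[:,2]<m+10];print(y,len(s),'zmin',m.round(),'x of low',q[:,0].min().round(),q[:,0].max().round(), 'x all',s[:,0].min().round(),s[:,0].max().round())
E
```

```text
side rel TCP
-105 348 zmin 122.0 x of low -36.0 37.0 x all -36.0 37.0
-90 699 zmin 99.0 x of low -36.0 37.0 x all -37.0 38.0
-75 311 zmin 113.0 x of low -30.0 -25.0 x all -36.0 37.0
-60 160 zmin 111.0 x of low -31.0 -23.0 x all -31.0 26.0
-45 232 zmin 107.0 x of low -33.0 32.0 x all -33.0 32.0
-30 787 zmin 47.0 x of low -10.0 10.0 x all -37.0 28.0
-15 572 zmin 38.0 x of low -11.0 -9.0 x all -37.0 27.0
0 289 zmin 35.0 x of low -11.0 -8.0 x all -37.0 -7.0
15 235 zmin 47.0 x of low -11.0 -9.0 x all -37.0 -9.0
30 143 zmin 107.0 x of low -36.0 -24.0 x all -36.0 -15.0
45 99 zmin 110.0 x of low -31.0 -23.0 x all -31.0 -21.0
60 150 zmin 110.0 x of low -31.0 -23.0 x all -36.0 -8.0
75 294 zmin 97.0 x of low -36.0 -5.0 x all -37.0 -1.0
90 51 zmin 123.0 x of low -36.0 -35.0 x all -36.0 0.0
wrist rel TCP
-90 6110 zmin 96.0 x of low -35.0 37.0 x all -35.0 38.0
-75 6920 zmin 108.0 x of low 23.0 32.0 x all 4.0 38.0
-60 4993 zmin 108.0 x of low 23.0 32.0 x all 18.0 32.0
-45 4713 zmin 108.0 x of low 23.0 32.0 x all 17.0 32.0
-30 7819 zmin 101.0 x of low 10.0 37.0 x all 10.0 37.0
-15 8740 zmin 38.0 x of low 8.0 11.0 x all -11.0 37.0
0 8444 zmin 37.0 x of low 9.0 11.0 x all -11.0 37.0
15 8263 zmin 100.0 x of low 10.0 37.0 x all 10.0 37.0
30 5634 zmin 106.0 x of low 22.0 36.0 x all 19.0 36.0
45 4988 zmin 107.0 x of low 22.0 31.0 x all 16.0 31.0
60 7105 zmin 107.0 x of low 22.0 31.0 x all 16.0 37.0
75 6181 zmin 95.0 x of low -5.0 36.0 x all -5.0 37.0
```

Everything is consistently shifted by 31 mm, with the body 66 mm above the real tip. I press again with that correction; the tab should be level at reported z≈77.

```bash
python3 -m creep '[{"tx":4,"ty":0,"tz":0,"wx":0,"wy":0,"wz":0,"gripper":1},{"tx":8,"ty":0,"tz":0,"wx":0,"wy":0,"wz":0,"gripper":1},{"tx":12,"ty":0,"tz":0,"wx":0,"wy":0,"wz":0,"gripper":1},{"tx":13.8,"ty":0,"tz":0,"wx":0,"wy":0,"wz":0,"gripper":1},{"tx":14.6,"ty":0,"tz":0,"wx":0,"wy":0,"wz":0,"gripper":1},{"tx":15.2,"ty":0,"tz":0,"wx":0,"wy":0,"wz":0,"gripper":1},{"tx":15.8,"ty":0,"tz":0,"wx":0,"wy":0,"wz":0,"gripper":1},{"tx":15.8,"ty":0,"tz":0,"wx":0,"wy":0,"wz":0,"gripper":1}]'
python3 -m creep '[{"tx":0.3,"ty":0,"tz":0,"wx":0,"wy":0,"wz":0,"gripper":1},{"tx":0.5,"ty":0,"tz":0,"wx":0,"wy":0,"wz":0,"gripper":1},{"tx":0.5,"ty":0,"tz":0,"wx":0,"wy":0,"wz":0,"gripper":1}]'
```

```text
time: 5.75
tool_pos: [381.9, -183.2, 85.5]
tcp_rot: [2.449, 1.57, 1.62]
contact_force: [-0.3, 1.1, -0.2]
grip_width: 0.2
time: 6.0
tool_pos: [382.2, -183.5, 81.2]
tcp_rot: [0.386, 1.569, -0.442]
contact_force: [1.2, 0.5, 0.6]
grip_width: 0.3
```

```bash
python3 -m creep '[{"tx":0.2,"ty":0,"tz":0,"wx":0,"wy":0,"wz":0,"gripper":1},{"tx":0.2,"ty":0,"tz":0,"wx":0,"wy":0,"wz":0,"gripper":1}]'
```

```text
time: 6.17
tool_pos: [382.1, -183.5, 79.0]
tcp_rot: [0.273, 1.57, -0.555]
contact_force: [0.9, 0.3, 1.4]
grip_width: 0.3
```

```bash
python3 -m creep '[{"tx":0.15,"ty":0,"tz":0,"wx":0,"wy":0,"wz":0,"gripper":1},{"tx":0.15,"ty":0,"tz":0,"wx":0,"wy":0,"wz":0,"gripper":1}]'
python3 -m creep '[{"tx":0.15,"ty":0,"tz":0,"wx":0,"wy":0,"wz":0,"gripper":1},{"tx":0.15,"ty":0,"tz":0,"wx":0,"wy":0,"wz":0,"gripper":1}]'
python3 -m creep '[{"tx":0.15,"ty":0,"tz":0,"wx":0,"wy":0,"wz":0,"gripper":1},{"tx":0.15,"ty":0,"tz":0,"wx":0,"wy":0,"wz":0,"gripper":1}]'
```

```text
time: 6.33
tool_pos: [382.0, -183.4, 77.3]
tcp_rot: [0.414, 1.57, -0.414]
contact_force: [1.7, -0.5, 1.6]
grip_width: 0.6
time: 6.5
tool_pos: [382.0, -183.4, 75.8]
tcp_rot: [0.392, 1.57, -0.436]
contact_force: [1.6, -0.2, 3.6]
grip_width: 0.5
time: 6.67
tool_pos: [382.0, -183.5, 74.4]
tcp_rot: [0.281, 1.57, -0.547]
contact_force: [1.1, 0.2, 4.7]
grip_width: 0.3
```

The force is rising (3.6, then 4.7 N), so the stop has been reached. I lift off and check.

```bash
python3 -m creep '[{"tx":-3,"ty":0,"tz":0,"wx":0,"wy":0,"wz":0,"gripper":1},{"tx":-7,"ty":0,"tz":0,"wx":0,"wy":0,"wz":0,"gripper":1},{"tx":-11,"ty":0,"tz":0,"wx":0,"wy":0,"wz":0,"gripper":1},{"tx":-15,"ty":0,"tz":0,"wx":0,"wy":0,"wz":0,"gripper":1},{"tx":-15,"ty":0,"tz":0,"wx":0,"wy":0,"wz":0,"gripper":1},{"tx":-15,"ty":0,"tz":0,"wx":0,"wy":0,"wz":0,"gripper":1}]'; python3 look.py 4
```

```text
time: 7.17
tool_pos: [382.3, -183.9, 225.9]
tcp_rot: [0.155, 1.567, -0.673]
contact_force: [-0.4, 0.4, -0.0]
grip_width: 0.6
[-0.38116663  0.3937423  -0.04267862] [-140.24422627   -1.30459808  225.91166398]
side
-155 114 [105. 112. 273. 282. 303.] | -150 97 [108. 111. 266. 280. 299.] | -145 35 [107. 109. 110. 111. 273.] | -140 33 [107. 108. 110. 111. 269.] | -135 35 [107. 109. 109. 110. 113.] | -130 30 [106. 109. 110. 110. 112.] | -125 27 [106. 107. 108. 109. 110.] | -120 33 [103. 107. 108. 108. 110.] | -115 74 [ 66. 106. 108. 113. 121.] | -110 125 [ 66. 118. 123. 145. 149.] | -105 72 [ 68. 124. 145. 147. 150.] | -100 39 [ 65. 146. 147. 147. 149.] | -95 35 [ 79. 145. 147. 147. 150.] | -90 32 [ 82. 146. 146. 147. 149.] | -85 48 [145. 147. 148. 149. 153.] | -80 62 [147. 153. 155. 158. 161.] | -75 64 [156. 161. 163. 166. 170.] | -70 76 [110. 168. 171. 175. 180.] | -65 62 [108. 176. 179. 181. 187.] | -60 58 [106. 127. 186. 190. 195.] | -55 52 [105. 108. 192. 197. 200.] | -50 35 [105. 108. 108. 111. 201.] | -45 28 [105. 107. 108. 109. 195.] | -40 28 [105. 106. 107. 109. 111.] | -35 24 [10
[... 1229 characters left out ...]
345. 615. 618.] | -105 103 [143. 150. 612. 614. 617.] | -100 94 [143. 149. 611. 618. 621.] | -95 119 [144. 150. 617. 618. 621.] | -90 116 [111. 495. 616. 618. 621.] | -85 141 [111. 605. 612. 614. 620.] | -80 157 [110. 595. 601. 604. 612.] | -75 174 [107. 567. 583. 591. 600.] | -70 31 [109. 171. 175. 178. 576.] | -65 37 [103. 179. 183. 186. 190.] | -60 37 [105. 110. 192. 195. 202.] | -55 61 [104. 108. 195. 198. 201.] | -50 35 [104. 107. 108. 111. 198.] | -45 29 [104. 105. 108. 109. 113.] | -40 28 [103. 105. 107. 109. 113.] | -35 28 [103. 105. 106. 108. 114.] | -30 27 [104. 106. 107. 108. 111.] | -25 29 [101. 106. 107. 108. 112.] | -20 29 [100. 106. 107. 108. 112.] | 
lid 776 107.8994641953941
```

View pics/look4.png

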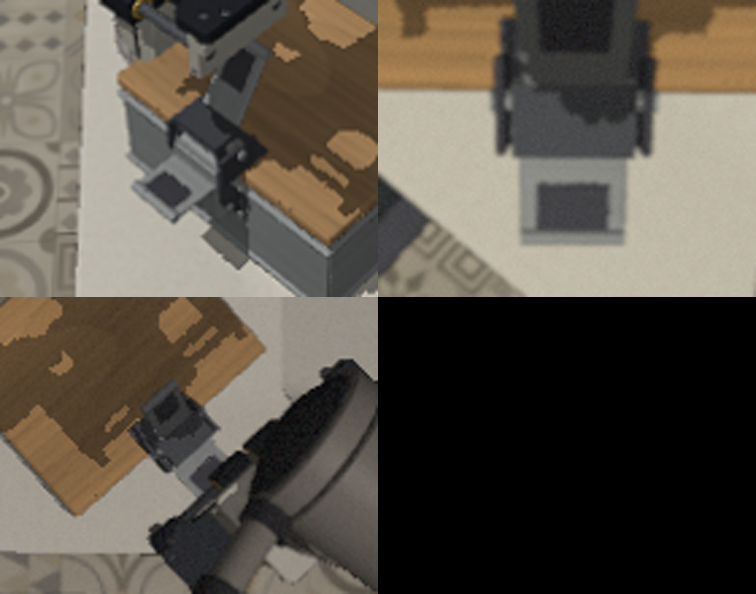

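The claw is level: the tab is flat at z≈108 from x=-155 to -120, and the foot has swung in under the keeper. Now I approach the lever's outer face, which sits at about 60°.

```bash
python3 -m creep '[{"tx":0,"ty":3,"tz":-0.1,"wx":0,"wy":0,"wz":0,"gripper":1},{"tx":0,"ty":6,"tz":-0.1,"wx":0,"wy":0,"wz":0,"gripper":1},{"tx":3,"ty":6,"tz":-0.1,"wx":0,"wy":0,"wz":0,"gripper":1},{"tx":5,"ty":6,"tz":-0.1,"wx":0,"wy":0,"wz":0,"gripper":1},{"tx":6.2,"ty":6,"tz":-0.1,"wx":0,"wy":0,"wz":0,"gripper":1},{"tx":6.2,"ty":6,"tz":-0.1,"wx":0,"wy":0,"wz":0,"gripper":1},{"tx":6.2,"ty":6,"tz":-0.1,"wx":0,"wy":0,"wz":0,"gripper":1}]'
python3 - <<'E'
from plant import *
from h import *
o=get_obs();print(o['contact_force'],w2tub(o['tool_pos'])+[0,0,31])
for x,z in((-73,190),(-59,180),(-48,166),(-40,150),(-34,132),(-32,114)): print(x,z,delta(o,tub2w(x,0,z-31),Rdes(-1)))
c=capture('wrist');cv2.imwrite('pics/w5.png',c['frame'][:,:,::-1])
E
```

```text
time: 7.9
tool_pos: [424.3, -141.5, 160.9]
tcp_rot: [-2.812, 1.567, 2.643]
contact_force: [0.7, 0.0, 0.3]
grip_width: 0.7
[0.70810231 0.00398497 0.28946952] [-80.68217941   1.94488905 191.94641023]
-73 190 (array([0.19, 0.77, 0.2 ]), array([ 0.007, -0.004,  0.001]))
-59 180 (array([1.19, 2.17, 0.22]), array([ 0.007, -0.004,  0.001]))
-48 166 (array([2.59, 3.27, 0.23]), array([ 0.007, -0.004,  0.001]))
-40 150 (array([4.19, 4.07, 0.24]), array([ 0.007, -0.004,  0.001]))
-34 132 (array([5.99, 4.67, 0.25]), array([ 0.007, -0.004,  0.001]))
-32 114 (array([7.79, 4.88, 0.26]), array([ 0.007, -0.004,  0.001]))
```

View pics/w5.png

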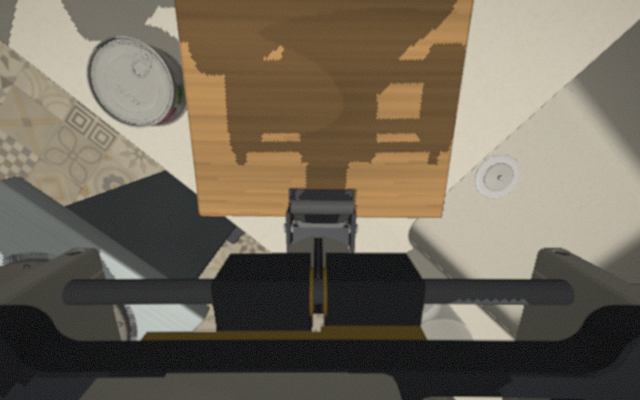

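The wrist view shows the fingers (318,245) centred in front of the lever, whose top edge is at (320,205). Now I push along the arc.

```bash
python3 -m creep '[{"tx":0.2,"ty":0.8,"tz":0.1,"wx":0,"wy":0,"wz":0,"gripper":1},{"tx":0.6,"ty":1.4,"tz":0.1,"wx":0,"wy":0,"wz":0,"gripper":1},{"tx":1.2,"ty":2.2,"tz":0.1,"wx":0,"wy":0,"wz":0,"gripper":1},{"tx":1.8,"ty":2.7,"tz":0.1,"wx":0,"wy":0,"wz":0,"gripper":1},{"tx":2.6,"ty":3.3,"tz":0.1,"wx":0,"wy":0,"wz":0,"gripper":1},{"tx":3.4,"ty":3.7,"tz":0.1,"wx":0,"wy":0,"wz":0,"gripper":1},{"tx":4.2,"ty":4.1,"tz":0.1,"wx":0,"wy":0,"wz":0,"gripper":1},{"tx":4.2,"ty":4.1,"tz":0.1,"wx":0,"wy":0,"wz":0,"gripper":1}]'
python3 - <<'E'
from plant import *
from h import *
o=get_obs();print(o['contact_force'],w2tub(o['tool_pos'])+[0,0,31])
c=capture('wrist');cv2.imwrite('pics/w6.png',c['frame'][:,:,::-1])
c=capture('side');cv2.imwrite('pics/s6.png',cv2.resize(c['frame'][170:330,220:440,::-1],None,fx=3,fy=3))
E
```

```text
time: 8.62
tool_pos: [455.8, -114.1, 118.5]
tcp_rot: [-2.825, 1.568, 2.631]
contact_force: [0.7, 1.0, -0.1]
grip_width: 0.5
[ 0.69547955  0.95919772 -0.13683428] [-38.9893293    1.1309179  149.50832365]
```

View pics/w6.png

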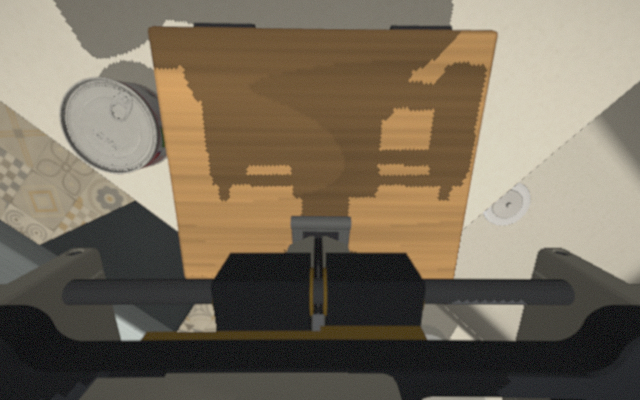

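View pics/s6.png

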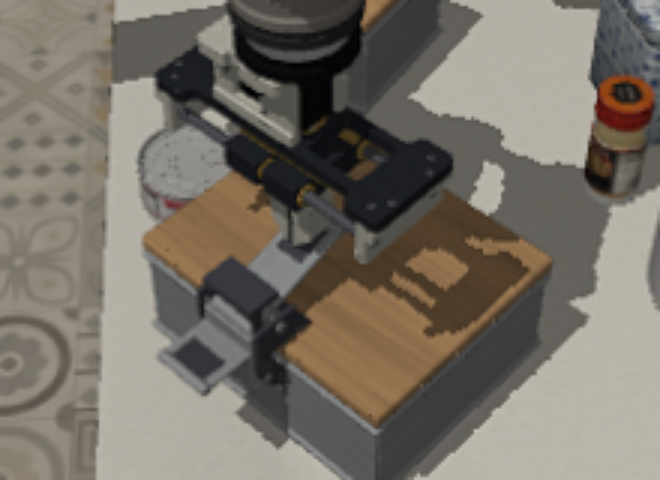

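The lever is well down, with its end visible behind the fingers at (320,230), and the claw tab is still level. I continue down.

```bash
python3 -m creep '[{"tx":0.7,"ty":0.3,"tz":0,"wx":0,"wy":0,"wz":0,"gripper":1},{"tx":1.3,"ty":0.5,"tz":0,"wx":0,"wy":0,"wz":0,"gripper":1},{"tx":1.9,"ty":0.6,"tz":0,"wx":0,"wy":0,"wz":0,"gripper":1},{"tx":2.4,"ty":0.7,"tz":0,"wx":0,"wy":0,"wz":0,"gripper":1},{"tx":2.8,"ty":0.8,"tz":0,"wx":0,"wy":0,"wz":0,"gripper":1},{"tx":2.8,"ty":0.8,"tz":0,"wx":0,"wy":0,"wz":0,"gripper":1}]'
python3 -m creep '[{"tx":0.3,"ty":0,"tz":0,"wx":0,"wy":0,"wz":0,"gripper":1},{"tx":0.3,"ty":0,"tz":0,"wx":0,"wy":0,"wz":0,"gripper":1}]'
python3 -m creep '[{"tx":0.2,"ty":0,"tz":0,"wx":0,"wy":0,"wz":0,"gripper":1},{"tx":0.2,"ty":0,"tz":0,"wx":0,"wy":0,"wz":0,"gripper":1}]'
```

```text
time: 9.22
tool_pos: [461.9, -109.2, 91.4]
tcp_rot: [-3.081, 1.57, 2.374]
contact_force: [0.6, 0.5, 0.7]
grip_width: -0.0
time: 9.38
tool_pos: [462.0, -109.4, 89.0]
tcp_rot: [2.698, 1.57, 1.87]
contact_force: [-0.6, -0.9, 0.4]
grip_width: -0.0
time: 9.55
tool_pos: [462.0, -109.5, 87.2]
tcp_rot: [2.396, 1.571, 1.568]
contact_force: [-0.6, 0.2, 1.8]
grip_width: 0.7
```

```bash
python3 -m creep '[{"tx":0.2,"ty":0,"tz":0,"wx":0,"wy":0,"wz":0,"gripper":1},{"tx":0.2,"ty":0,"tz":0,"wx":0,"wy":0,"wz":0,"gripper":1}]'
python3 -m creep '[{"tx":0.2,"ty":0,"tz":0,"wx":0,"wy":0,"wz":0,"gripper":1},{"tx":0.2,"ty":0,"tz":0,"wx":0,"wy":0,"wz":0,"gripper":1}]'
python3 -m creep '[{"tx":0.15,"ty":0,"tz":0,"wx":0,"wy":0,"wz":0,"gripper":1},{"tx":0.15,"ty":0,"tz":0,"wx":0,"wy":0,"wz":0,"gripper":1}]'
```

```text
time: 9.72
tool_pos: [462.2, -109.7, 85.5]
tcp_rot: [0.456, 1.57, -0.372]
contact_force: [-2.0, 0.4, 6.1]
grip_width: 0.6
time: 9.88
tool_pos: [462.4, -109.9, 84.6]
tcp_rot: [0.23, 1.569, -0.598]
contact_force: [-5.6, 1.5, 16.4]
grip_width: 0.1
time: 10.05
tool_pos: [462.3, -110.0, 83.6]
tcp_rot: [0.132, 1.569, -0.696]
contact_force: [-6.6, -0.0, 23.0]
grip_width: 0.7
```

23 N at tip z≈115: the lever is at its stop. I lift away and check.

```bash
python3 -m creep '[{"tx":-1,"ty":0,"tz":0,"wx":0,"wy":0,"wz":0,"gripper":1},{"tx":-4,"ty":0,"tz":0,"wx":0,"wy":0,"wz":0,"gripper":1},{"tx":-8,"ty":-1,"tz":0,"wx":0,"wy":0,"wz":0,"gripper":1},{"tx":-12,"ty":-4,"tz":0,"wx":0,"wy":0,"wz":0,"gripper":1},{"tx":-15,"ty":-7,"tz":0,"wx":0,"wy":0,"wz":0,"gripper":1},{"tx":-18,"ty":-10,"tz":0,"wx":0,"wy":0,"wz":0,"gripper":1},{"tx":-18,"ty":-12,"tz":0,"wx":0,"wy":0,"wz":0,"gripper":1},{"tx":-18,"ty":-12,"tz":0,"wx":0,"wy":0,"wz":0,"gripper":1}]'; python3 look.py 7 | cut -c1-1900
```

```text
time: 10.72
tool_pos: [372.3, -193.7, 264.3]
tcp_rot: [-0.077, 1.565, -0.908]
contact_force: [0.1, 0.2, -0.4]
grip_width: -0.1
[ 0.0762642   0.19800214 -0.41098165] [-154.27246963   -1.867912    264.327998  ]
side
-170 9 [305. 311. 317. 320. 324.] | -165 96 [297. 306. 311. 317. 329.] | -155 39 [109. 111. 112. 113. 115.] | -150 33 [110. 112. 113. 114. 115.] | -145 35 [109. 112. 113. 113. 115.] | -140 33 [109. 111. 112. 114. 115.] | -135 34 [109. 111. 113. 114. 116.] | -130 26 [110. 111. 112. 112. 114.] | -125 34 [109. 110. 111. 112. 115.] | -120 30 [109. 110. 110. 111. 112.] | -115 100 [ 71. 109. 112. 119. 154.] | -110 102 [ 67. 124. 127. 149. 154.] | -105 63 [ 71. 126. 129. 150. 154.] | -100 40 [ 78. 149. 150. 150. 152.] | -95 37 [ 80. 150. 151. 151. 152.] | -90 38 [ 75. 149. 150. 151. 154.] | -85 9 [126. 131. 149. 150. 152.] | -80 5 [125. 125. 126. 127. 127.] | -75 7 [106. 123. 124. 124. 124.] | -70 22 [105. 123. 123. 124. 126.] | -65 27 [104. 121. 122. 124. 125.] | -60 37 [102. 120. 121. 121. 124.] | -55 32 [102. 120. 120. 121. 123.] | -50 34 [103. 118. 120. 120. 122.] | -45 34 [10
[... 1446 characters left out ...]
. 151. 153. 657.] | -105 48 [146. 149. 151. 657. 658.] | -100 72 [147. 151. 653. 657. 659.] | -95 119 [148. 153. 644. 649. 656.] | -90 189 [102. 598. 634. 638. 645.] | -85 155 [121. 602. 616. 625. 635.] | -80 28 [121. 123. 125. 126. 130.] | -75 31 [118. 123. 125. 126. 128.] | -70 31 [118. 121. 123. 124. 127.] | -65 29 [117. 120. 121. 123. 124.] | -60 30 [103. 118. 119. 120. 125.] | -55 27 [117. 119. 120. 121. 123.] | -50 29 [115. 118. 120. 121. 124.] | -45 30 [115. 117. 118. 119. 121.] | -40 29 [114. 117. 117. 119. 122.] | -35 29 [113. 114. 116. 117. 119.] | -30 30 [109. 113. 115. 116. 121.] | -25 26 [111. 112. 113. 115. 117.] | -20 32 [101. 110. 113. 115. 117.] | 
lid 771 104.20225724090506
```

View pics/look7.png

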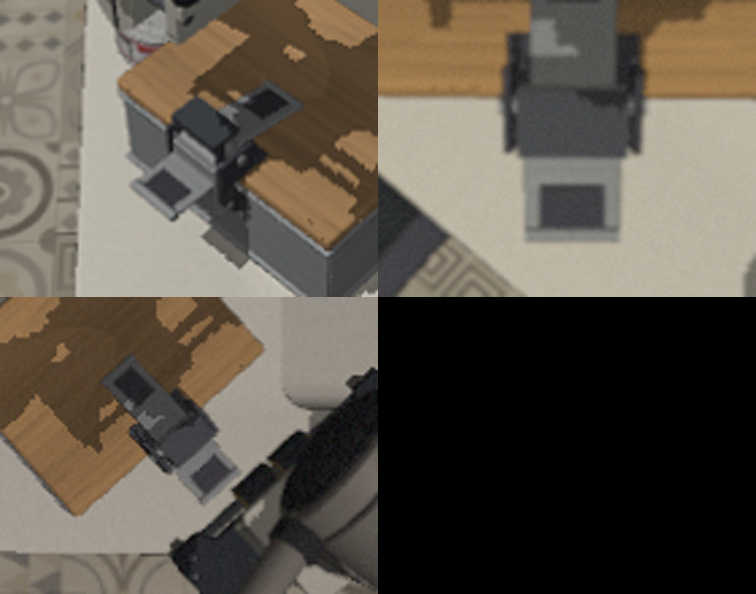

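The lid is down to 104 mm, lever at 11.7° below level (stop is 12°), claw level, and the arm clear. I hand it in.

```bash
python3 - <<'E'
from plant import *
o=get_obs();print(o['time'],o['contact_force'])
print(close_job())
E
```

```text
10.8667 [-0.03218388 -0.37683097 -0.35358473]
the job is handed in; nothing more can be done
None
```

The large tub is latched and the job was handed in at 10.9 s. I pushed the claw in first until its tab was level at its stop, then pressed the lever over its arc to its stop and lifted the arm clear.

**Last checks, after lifting off:**
- **Lid:** its surface near the front dropped from about 108 to 104 mm, so it is pulled tight.
- **Lever:** it lies 11.7° below level (the stop is 12°) and stayed there.
- **Claw:** the tab is level. The foot appears to be under the keeper, though that view is partly hidden.
- **Contact and small tub:** contact force was near zero, and the route stayed well above the small tub. I took no separate check image of the small tub.
- **Force:** the highest I read was about 24 N, on the fingers at the lever stop.

**What disagreed:**
- **Fingertips:** depth from the side and wrist cameras put them about 31 mm above the reported TCP. Because of that, my first press turned the claw only part of the way. I corrected for the offset and pressed again, and it reached the stop.
- **Latch cover:** the dark cover over the latch reads about 3 mm higher than before, at 150 instead of 147 mm, although the lid went down. I took this as part of the latch moving as the lever closed, but did not confirm it.

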